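# Lock the cutter box and put its key away

## Task

The key has been left part-turned in the lock of the blue cutter box. Turn it clockwise until the bolt is fully out, turn it back to the one position where it comes out, draw it out without forcing it, and put it into the empty compartment of the white organiser. Leave the glue bottle, the rotary cutter and the jar on the lid where they are.

Things in the scene. Friction and masses are not known exactly. Their poses are not given: they have to be found in the camera images.
- lock (a point): Centre of the round key mouth in the top face of the steel lock case (64 mm along x, 56 mm along y) on the lid of a fixed blue box 140 x 180 x 60 mm. 86 mm above the table, on the axis about which the key turns; z up, x is the way the bolt runs out. Below, the key's angle means that of the key's x axis from this x axis, counter-clockwise seen from above.
- cylinder_mid (a point): Middle of the cylinder inside the lock, on the key axis, 7 mm below the top face. It is fixed, but fitted at an angle that cannot be seen or read. The key is captive (lifts 2 mm, then catches) except at one angle between 1.95 and 3.05 rad, where it slides straight up and out; within 0.06 rad to either side it still comes out.
- stop (a point): On the key axis, 15 mm below the lock's top face, level with the stops. About 0.04 rad counter-clockwise past the release angle the key meets a firm stop, and still comes out there. Never load the lock with more than 60 N in all: turning against a stop with 0.2 N m gives about 30 N (the lug bears 13 mm from the axis, the shaft takes as much again), and a sideways push on the bow counts double or more.
- bolt (a joint): How far the brass bolt is out, m: 0 to 0.001 at the start, 0.008 fully out at a firm stop. It runs along the lock's x, 12 mm to the +y side of the key axis. The key turned clockwise meets it near 1.6 rad and has it fully out near 1.0 rad (0.8 if the hand gives way), against about 4 N (0.05 N m on the key). It then stays out by itself when the key is turned back.
- key_bow (a point): Centre of the key's orange bow (finger plate), 34 mm wide along the key's x, 10 mm thick along its y, 36 mm high; 55 mm above the key's tip, at the start 33 mm above the lock's top face. The 60 g key stands upright in the lock, its x axis at 1.74 to 1.82 rad in the lock's frame, with 1 mm of play to each side; let go, it stays put.
- key_collar (a point): On the key's axis, underside of the dark round collar (41 mm across, 5 mm thick) that rests on the lock's top face, 33 mm below the bow's centre. A yellow dot on its top marks the key's +x side, where the lug is. A 12 mm stem joins it to the bow.
- key_tip (a point): Foot of the key's 12 mm shaft, on its axis, 22 mm below the collar's underside. A lug at the foot reaches 15 mm from the axis along the key's +x.
- empty (a point): Centre of the inner floor of the empty end compartment of the white organiser (fixed, 72 x 210 x 34 mm, three compartments in a row along its y; the other two hold mosaic chips). The compartment is 64 mm by about 64 mm inside; floor 4 mm and rim 34 mm above the table.
- glue_mid (a point): Grey glue bottle, 52 mm across, 125 mm high, standing; its middle. Bystander.
- cutter_mid (a point): Rotary cutter with white handle, about 140 mm long, lying; its middle. Bystander.
- jar_mid (a point): Small jar, 34 mm across, 24 mm high, standing on the lid of the box, about 80 mm from the key axis; its middle. Bystander.
There are look-alikes about, which are no part of the job. Of the things that look like the part that bears key_bow, the larger one is meant.

How it is judged:
By the outcome, as a careful person would: the job done as asked, in the order asked, and still so for the second after the job is handed in, with the robot touching nothing.
It also fails if it takes over 72 s, if anything falls off the work surface, if the arm or the gripper's body presses on something with over 40 N, if the wrist force passes 120 N, or if a joint passes its speed limit or range.

## Robot

A 6-joint arm with a two-finger parallel gripper is mounted at the origin on the work surface. World frame = base frame: x ahead of the robot, y to its left, z up, the work surface at z = 0. Lengths are in m, angles in rad, forces in N, time in s.
With the tool pointing down it reaches from about 0.275 to 0.875 m from the base axis. Payload 12.5 kg.
Tool frame: the origin (TCP) lies at the very end of the fingers, on their centre line; the grasp point (between the pads) lies 19 mm behind it; x points along the fingers, y is the direction in which the jaws open and shut, and the axes are right-handed (so a half turn about x gives the same grasp; the last joint's range is limited). The gripper opens to 85 mm and grips with 20 to 120 N. Pads are 22 mm wide; open, the fingers measure 114 mm over their backs; the gripper's body (76 mm by 85 mm) begins 54 mm behind the grasp point. The pads swing forward as they close: fully open they stand 13 mm farther back than shut.
Start: joints at [-0.085, 0.351, 1.652, -0, 1.139, -0.085], TCP at [0.55, 0, 0.231] pointing down, gripper open.
Joint ranges: [-2.75, 2.75], [-0.79, 2.1], [0.01, 2.65], [-1.57, 4.71], [0.07, 3.14], [-2.87, 2.87]. Speed limits (rad/s): [2.22, 2.22, 2.79, 3.14, 3.14, 3.14].

## Interface

Orientations are given as a 3x3 rotation matrix whose columns are the frame's x, y, z axes.
In Python, from bench import manip gives the robot as it stands. Calls block until the motion is done:
- manip.move_ptp(position, orientation): joint-space move of the TCP to a pose.
- manip.move_l(position, attitude=None, max_speed=0.15): straight line of the TCP; attitude=None keeps the orientation; max_speed is the mean speed in m/s.
- manip.move_j(angles): joint-space move.
- manip.set_gripper(opening, effort=None): opening from 0.0 (shut) to 1.0 (fully open); effort is the grip in N (None keeps the last); returns when the fingers have stopped.
- manip.dwell(seconds).
- manip.inverse_kinematics(position, orientation): joint angles nearest the present ones, or None.
- manip.grab_frame(name): name is "scene" or "side" or "wrist"; returns (picture, depth): 384x512x3 uint8, red, green, blue; 384x512 float32, m along the optical axis (not along the pixel's ray), 0 where there is no reading.
- manip.get_calibration(name): a dict with "camera_matrix" (3x3 intrinsics, pixels), "k1" (the pictures are not rectified: a ray, as slopes to the right and down, at radius r is drawn at 1 + k1 r^2 times it, then the intrinsics apply), "R" (3x3) and "t" (3): a world point X has camera coordinates R X + t. Camera axes: x right, y down, z forward; pixel columns grow to the right and rows downward; lengths in m; the calibration is good to about 2 mm. A picture is of the moment at which its call begins: read the wrist's pose just before it. get_calibration takes no time and is no camera call; for the wrist camera it gives the pose at the moment of the call.
A pose or a line that the arm cannot do raises manip.Unreachable and nothing moves.
- manip.sign_off(): hands the job in, once; it reports no verdict.
Trained networks look in the newest picture that a camera, given by its name, has taken for a name from the list of things; names that differ only in an ending like _2 or _b are one class to them, and where a whole thing is asked for, a point or a joint stands for the part that bears it (a point fixed in the world has none). Each returns a list of dicts, best first, with "confidence" (0 to 1); they miss things now and then, are a little off and sometimes report something else, mostly with a low value. They report only what shows in the picture. A call takes as long as a camera call. They do not tell look-alikes from the thing itself.
- manip.look_for(camera, name): "at" ([x, y, z] in m, in world coordinates, good to about 4 mm: the middle of the surface that is visible of it).
Readings, each from a call of its own:
- manip.current_time(): time.
- manip.current_qpos(): joint angles.
- manip.current_joint_vel(): joint speeds.
- manip.current_joint_torque(): joint torques, N m.
- manip.current_ee_pos(): TCP position.
- manip.current_tcp_rot(): TCP orientation.
- manip.current_force(): force on the tool from outside, world axes, zero at the start.
- manip.current_ft_torque(): the same for the moment, N m.
- manip.current_grip_width(): opening from 0.0 (shut) to 1.0 (fully open).
Only numpy, scipy, OpenCV 4.12 (cv2) and the standard library are available. Lean on these libraries where they do the work, as an engineer would, in place of code of your own. Each camera call takes 0.05 s, during which the arm holds its last target.

## Working session

There is one attempt and no reset: what is moved stays moved. The work goes in short steps, each a Python script; the robot and the scene stay as the last script left them, time stands still between calls to the robot, and variables do not carry over. Pictures are saved under pics/ and viewed, and the job is handed in when it is done.

```bash
ls; mkdir -p pics; python3 - <<'E'
from bench import manip
import cv2
for n in ["scene","side","wrist"]:
    p,d=manip.grab_frame(n); cv2.imwrite(f"pics/{n}0.png",p[:,:,::-1])
    for o in ["key_bow","key_collar","lock","empty","jar_mid","glue_mid","cutter_mid","bolt"]:
        try:
            print(n,o,[(round(r["confidence"],2),[round(float(v),4) for v in r["at"]]) for r in manip.look_for(n,o)][:4])
        except Exception as e: print(n,o,repr(e)[:100])
c=manip.get_calibration("scene");print(c)
print(manip.get_calibration("side"));print(manip.current_time())
E
```

```text
pics
scene key_bow [(0.56, [0.3804, 0.1238, 0.0218]), (0.53, [0.5289, 0.127, 0.1058])]
scene key_collar [(0.53, [0.5252, 0.1316, 0.0995]), (0.47, [0.7878, 0.2185, 0.0134]), (0.32, [0.7585, -0.0044, 0.0795])]
scene lock [(0.98, [0.5596, 0.1169, 0.0612])]
scene empty [(0.7, [0.5124, 0.0507, 0.0809]), (0.59, [0.4832, -0.1723, 0.0156])]
scene jar_mid [(0.54, [0.5107, 0.0483, 0.0856])]
scene glue_mid [(0.97, [0.7572, -0.0013, 0.0815])]
scene cutter_mid [(0.88, [0.789, 0.2171, 0.0155])]
scene bolt []
side key_bow [(0.79, [0.5145, 0.1244, 0.1106]), (0.53, [0.3674, 0.1212, 0.0296])]
side key_collar [(0.83, [0.3625, 0.1245, 0.0349]), (0.7, [0.5263, 0.1264, 0.1109]), (0.3, [0.5001, 0.0423, 0.0824])]
side lock [(0.91, [0.4894, 0.1056, 0.0614])]
side empty [(0.69, [0.4848, -0.1735, 0.0179])]
side jar_mid [(0.29, [0.4915, 0.1039, 0.0578])]
side glue_mid [(0.63, [0.725, -0.0069, 0.0635])]
side cutter_mid [(0.94, [0.7898, 0.1905, 0.0131]), (0.2, [0.4911, 0.1071, 0.0595])]
side bolt []
wrist key_bow [(0.78, [0.5272, 0.1301, 0.0879]), (0.76, [0.3769, 0.1291, 0.0237])]
wrist key_collar [(0.68, [0.375,
[... 457 characters left out ...]
067],
       [  0.        ,   0.        ,   1.        ]]), 'k1': -0.045567431164375394, 'R': array([[ 0.11233276,  0.99364016, -0.00778356],
       [ 0.77209213, -0.09221188, -0.62878511],
       [-0.62550387,  0.06462354, -0.77754016]]), 't': array([-0.07447446, -0.38609993,  1.28959415])}
{'camera_matrix': array([[456.54337489,   0.        , 244.79224992],
       [  0.        , 456.54337489, 181.31649715],
       [  0.        ,   0.        ,   1.        ]]), 'k1': 0.06079728409253948, 'R': array([[ 0.68834134, -0.72527512,  0.01273568],
       [-0.48469927, -0.47293698, -0.735797  ],
       [ 0.53967843,  0.50030652, -0.6770824 ]]), 't': array([-0.39196981,  0.33640746,  0.65492699])}
1.35
```

View pics/scene0.png

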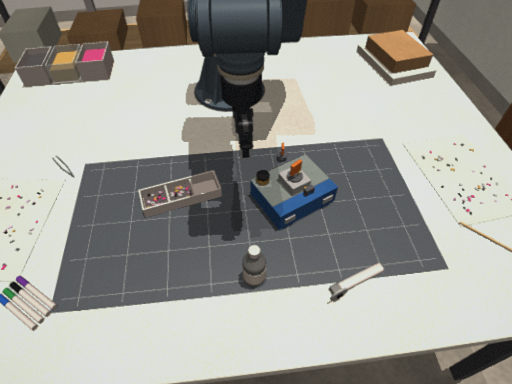

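View pics/side0.png

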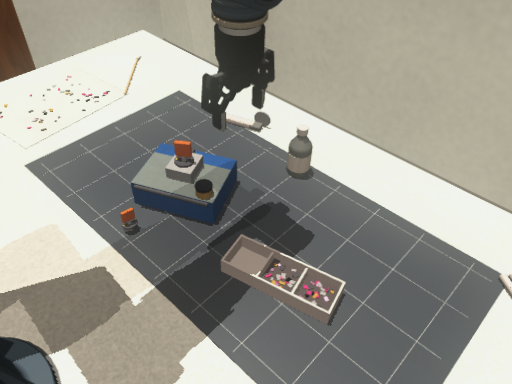

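View pics/wrist0.png

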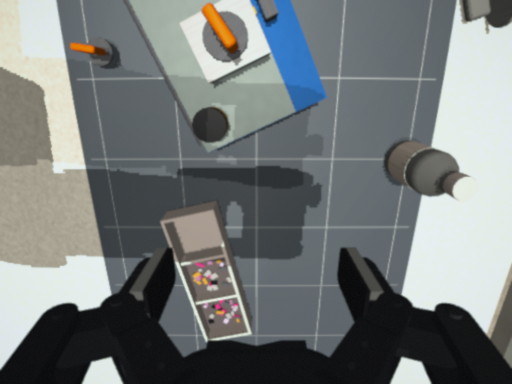

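The key in the lock is the big orange bow at wrist (222,27), scene (296,168). The one at wrist (90,47), scene (283,150), is a smaller look-alike standing on the table. I'll move in for a closer look.

```bash
cat > h.py <<'E'
from bench import manip
import numpy as np, cv2
def unproj(c,uv,z=None,plane=None,depth=None):
    K=c["camera_matrix"];uv=np.atleast_2d(np.asarray(uv,float))
    d=np.array([c["k1"],0,0,0,0],float)
    n=cv2.undistortPoints(uv.reshape(-1,1,2),K,d).reshape(-1,2)
    ray=np.c_[n,np.ones(len(n))]
    R=np.asarray(c["R"]);t=np.asarray(c["t"])
    o=-R.T@t; w=ray@R
    if depth is not None: return o+w*np.asarray(depth).reshape(-1,1)
    s=(plane-o[2])/w[:,2]
    return o+w*s[:,None]
def proj(c,X):
    X=np.atleast_2d(np.asarray(X,float))
    p,_=cv2.projectPoints(X,cv2.Rodrigues(np.asarray(c["R"]))[0],np.asarray(c["t"]),c["camera_matrix"],np.array([c["k1"],0,0,0,0],float))
    return p.reshape(-1,2)
def cloud(c,d):
    v,u=np.mgrid[0:384,0:512]
    return unproj(c,np.c_[u.ravel(),v.ravel()],depth=d.ravel()).reshape(384,512,3)
def down(psi):
    "tool x down, tool y at yaw psi in the world"
    x=np.array([0,0,-1.]);y=np.array([np.cos(psi),np.sin(psi),0]);return np.c_[x,y,np.cross(x,y)]
E
python3 - <<'E'
from h import *
np.set_printoptions(precision=4,suppress=True)
c=manip.get_calibration("wrist");R=c["R"];o=-R.T@c["t"];print(o,R,manip.current_ee_pos());T=manip.current_tcp_rot();print(T, T.T@(o-manip.current_ee_pos()))
p=manip.current_ee_pos()
manip.move_ptp([0.47,0.09,0.33],T)
c=manip.get_calibration("wrist")
p,d=manip.grab_frame("wrist");np.savez("w1.npz",p=p,d=d,**c)
cv2.imwrite("pics/w1.png",cv2.resize(p[:,:,::-1],None,fx=1.5,fy=1.5))
print(manip.look_for("wrist","key_bow"),manip.look_for("wrist","empty"));print(manip.current_time())
E
```

```text
[0.5493 0.0833 0.3741] [[ 1.     -0.0006  0.0005]
 [-0.0007 -0.9456  0.3254]
 [ 0.0003 -0.3254 -0.9456]] [0.55   0.     0.2313]
[[-0.  1. -0.]
 [ 0. -0. -1.]
 [-1. -0. -0.]] [-0.1428 -0.0007 -0.0833]
[{'at': [0.525, 0.1344, 0.0897], 'confidence': 0.75}, {'at': [0.3748, 0.1311, 0.0211], 'confidence': 0.67}] [{'at': [0.4808, -0.1592, 0.0114], 'confidence': 0.94}, {'at': [0.7303, 0.0086, 0.0792], 'confidence': 0.51}]
2.1667
```

View pics/w1.png

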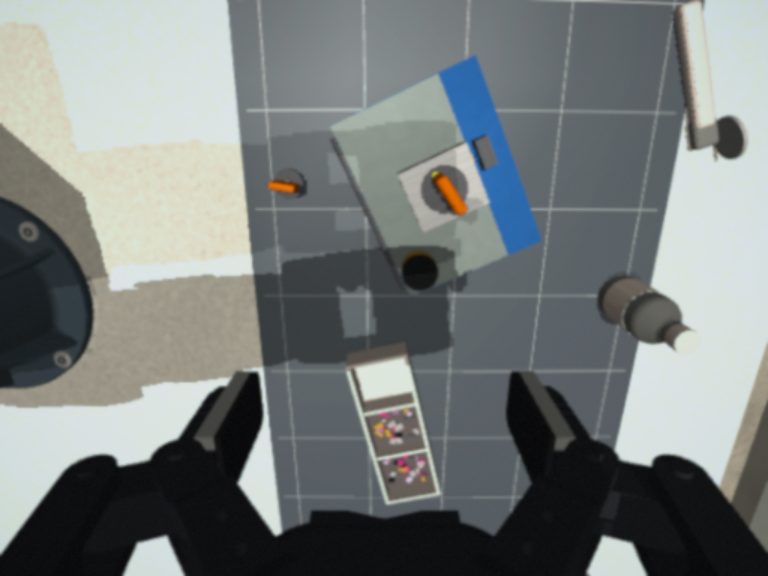

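```bash
python3 - <<'E'
from h import *
np.set_printoptions(precision=4,suppress=True)
z=np.load("w1.npz");p,d=z["p"],z["d"];c={k:z[k] for k in["camera_matrix","k1","R","t"]};c["k1"]=float(c["k1"])
P=cloud(c,d);hsv=cv2.cvtColor(p,cv2.COLOR_RGB2HSV)
near=(np.hypot(P[...,0]-.53,P[...,1]-.13)<.05)&(d>0)
Z=P[...,2]
print("hist",np.histogram(Z[near],bins=np.arange(.04,.16,.006)))
def rect(m,name):
    pts=P[m][:,:2].astype(np.float32); r=cv2.minAreaRect(pts*1000); print(name,m.sum(),r,np.median(Z[m]),pts.mean(0));return r
ora=(hsv[...,0]<15)&(hsv[...,1]>180)&(hsv[...,2]>120)
bow=ora&near&(Z>.12); rect(bow,"bow top")
case=(hsv[...,1]<60)&(np.hypot(P[...,0]-.53,P[...,1]-.13)<.06)&(Z>.08)&(Z<.092); 
r=rect(case,"case/collar")
blue=(hsv[...,0]>100)&(hsv[...,0]<125)&(hsv[...,1]>150)&(Z>.05)&(Z<.066); rect(blue,"blue")
lid=(Z>.05)&(Z<.068)&(P[...,0]>.4)&(P[...,0]<.68)&(P[...,1]>0.0)&(P[...,1]<.28); rect(lid,"lid")
yel=(hsv[...,0]>20)&(hsv[...,0]<35)&(hsv[...,1]>150)&(hsv[...,2]>100)&near; rect(yel,"dot")
col=(Z>.0885)&(Z<.097)&near; rect(col,"collar"); 
x,y,r_=*cv2.minEnclosingCircle((P[col][:,:2]*1000).astype(np.float32))[0],cv2.minEnclosingCircle((P[col][:,:2]*1000).astype(np.float32))[1];print("collar circ",x,y,r_)
jar=(Z>.078)&(Z<.09)&(np.hypot(P[...,0]-.51,P[...,1]-.055)<.03); rect(jar,"jar")
org=(Z>.026)&(Z<.042)&(P[...,1]<.02)&(P[...,1]>-.3)&(P[...,0]>.4)&(P[...,0]<.6); rect(org,"org rim")
cr=cv2.resize(p[75:205,215:365],None,fx=5,fy=5,interpolation=cv2.INTER_CUBIC);cv2.imwrite("pics/c1.png",cr[...,::-1])
E
```

```text
hist (array([   0,    0,    3, 1704,   31,   29,  216, 1263,  542,    1,    4,
         10,    7,   13,    7,   69,  192,    0,    0]), array([0.04 , 0.046, 0.052, 0.058, 0.064, 0.07 , 0.076, 0.082, 0.088,
       0.094, 0.1  , 0.106, 0.112, 0.118, 0.124, 0.13 , 0.136, 0.142,
       0.148, 0.154]))
bow top 171 ((521.0162963867188, 130.66946411132812), (9.325738906860352, 32.24802017211914), 35.80474090576172) 0.13678076544210344 [0.5207 0.1301]
case/collar 1776 ((530.4678955078125, 134.0694580078125), (82.68810272216797, 56.70724105834961), 25.034717559814453) 0.08651459380068721 [0.5229 0.1341]
blue 2905 ((569.709716796875, 151.7598114013672), (33.633636474609375, 178.69459533691406), 24.832168579101562) 0.06032645918551782 [0.568 0.157]
lid 10603 ((519.507568359375, 128.63055419921875), (145.96029663085938, 180.99099731445312), 24.63768768310547) 0.06058515930540398 [0.5173 0.1395]
dot 8 ((511.6646728515625, 143.1606903076172), (3.5507967472076416, 1.5003024339675903), 34.50012969970703) 0.10600797036810253 [0.5116 0.1435]
collar 535 ((519.6820068359375, 122.24851989746094), (56.182281494140625, 40.30519485473633), 78.72288513183594) 0.09129882272445344 [0.5197 0.131 ]
collar circ 524.6055908203125 120.38347625732422 30.52814483642578
jar 471 ((503.26361083984375, 51.40636444091797), (33.7987060546875, 33.628807067871094), 0.40734386444091797) 0.08425396874242008 [0.5032 0.052 ]
org rim 1055 ((483.0991516113281, -169.82119750976562), (72.23107147216797, 210.42135620117188), 12.751014709472656) 0.033034350007960955 [ 0.4807 -0.165 ]
```

View pics/c1.png

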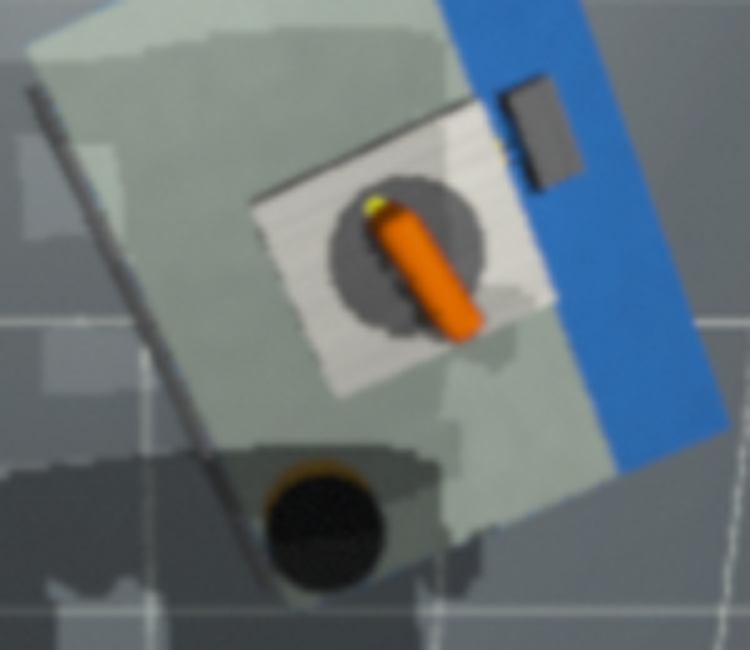

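The crop shows the larger key standing in the steel lock case. Its yellow dot is at crop (375,207) and its bow runs from (390,220) to (465,325). The bolt's brass tip shows at (500,148), facing the strike block. This is the key that fits the description. Next I go above it and measure again.

```bash
cat >> h.py <<'E'
def load(f):
    z=np.load(f);c={k:z[k] for k in["camera_matrix","k1","R","t"]};c["k1"]=float(c["k1"]);return z["p"],z["d"],c
def snap(f,cam="wrist"):
    c=manip.get_calibration(cam);p,d=manip.grab_frame(cam);np.savez(f+".npz",p=p,d=d,**c);cv2.imwrite(f"pics/{f}.png",p[...,::-1]);return p,d,c
def meas(p,d,c):
    P=cloud(c,d);Z=P[...,2];h=cv2.cvtColor(p,cv2.COLOR_RGB2HSV)
    near=(np.hypot(P[...,0]-.521,P[...,1]-.131)<.045)&(d>0)
    bow=(h[...,0]<15)&(h[...,1]>180)&(h[...,2]>100)&near&(Z>.132)
    r=cv2.minAreaRect((P[bow][:,:2]*1000).astype(np.float32));print("bow",bow.sum(),r,np.median(Z[bow]))
    m=(h[...,2]<130)&(Z>.088)&(Z<.096)&near
    q=P[m][:,:2]
    from scipy.optimize import least_squares
    # circle fit on convex hull pts
    hull=cv2.convexHull((q*1000).astype(np.float32)).reshape(-1,2)
    s=least_squares(lambda v:np.hypot(*(hull-v).T)-20.5,q.mean(0)*1000,loss="soft_l1");print("collar",m.sum(),s.x,np.round(s.fun,1)[:12])
    case=(h[...,1]<60)&(Z>.08)&(Z<.0885)&near
    print("case",cv2.minAreaRect((P[case][:,:2]*1000).astype(np.float32)))
E
python3 - <<'E'
from h import *
np.set_printoptions(precision=4,suppress=True)
meas(*load("w1.npz"))
for psi in (.625,.625-np.pi): print(psi,manip.inverse_kinematics([.521,.1307,.2],down(psi)))
manip.move_ptp([.521,.1307,.2],down(.625))
meas(*snap("w2")); print(manip.current_qpos(),manip.current_force(),manip.current_ft_torque(),manip.current_time())
E
```

```text
bow 180 ((520.7916870117188, 130.621337890625), (9.618400573730469, 32.42008972167969), 35.37672424316406) 0.13673782831981665
collar 495 [521.2551 129.855 ] [-0.8 -0.9 -1.1 -0.9 -0.8 -0.4 -0.2 -0.1  0.  -0.5 -0.4 -0.4]
case ((527.4867553710938, 132.67718505859375), (76.10780334472656, 56.70724105834961), 25.034751892089844)
0.625 [ 0.1591  0.3629  1.7182 -0.      1.0605 -0.4659]
-2.516592653589793 [ 0.1591  0.3629  1.7182 -0.      1.0605  2.6757]
bow 447 ((521.018310546875, 130.81492614746094), (8.523686408996582, 32.24979782104492), 35.316810607910156) 0.13693131158823854
collar 1005 [522.1808 129.4112] [15.1 -0.4 -0.2  0.1  0.3  0.5  0.3  0.3  0.4  0.2  0.2  0.3]
case ((527.5952758789062, 132.484619140625), (76.14065551757812, 56.492149353027344), 24.61028289794922)
[ 0.1582  0.3617  1.7169 -0.0001  1.0616 -0.4635] [-0.311  -0.084  -0.4447] [-0.0031  0.009  -0.0313] 2.85
```

View pics/w2.png

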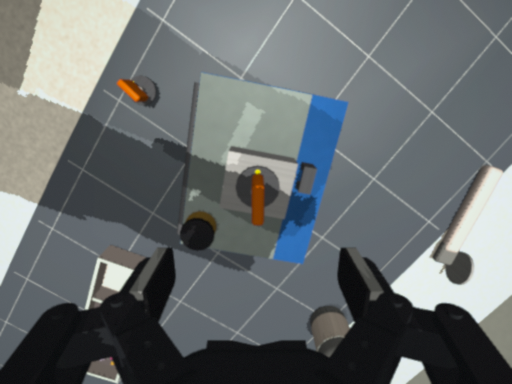

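Two views agree to about 0.2 mm: the axis is at about (0.521, 0.1307), the key's yaw is 2.187 and the lock's yaw is 0.432. Now descend, grip and read the forces.

```bash
cat >> h.py <<'E'
def ft(tag=""):
    f=manip.current_force();m=manip.current_ft_torque();p=manip.current_ee_pos();T=manip.current_tcp_rot()
    psi=np.arctan2(T[1,1],T[0,1])
    print(f"{tag} t={manip.current_time():.2f} F={np.round(f,2)} M={np.round(m,3)} p={np.round(p*1000,2)} psi={psi:.4f} w={manip.current_grip_width():.4f}",flush=True)
    return f,m,p,psi
E
python3 - <<'E'
from h import *
manip.move_l([.521,.1307,.115],down(.616),max_speed=.12); ft("above")
manip.move_l([.521,.1307,.102],max_speed=.06); ft("down")
manip.set_gripper(0.0,40); ft("grip")
manip.dwell(.2); ft("grip")
E
```

```text
above t=3.71 F=[ 0.16  0.45 -0.33] M=[ 0.078  0.016 -0.011] p=[521.47 130.75 115.85] psi=0.6158 w=1.0063
down t=4.08 F=[ 0.06  0.72 -0.05] M=[-0.034 -0.018 -0.015] p=[520.81 130.68 101.69] psi=0.6160 w=1.0015
grip t=4.75 F=[-0.05 -0.21  1.23] M=[ 0.034 -0.016  0.021] p=[521.19 130.74 102.19] psi=0.6160 w=0.1086
grip t=4.95 F=[0.5  0.75 3.24] M=[ 0.034 -0.051 -0.012] p=[521.15 130.74 102.15] psi=0.6160 w=0.1145
```

Centred, with only small forces. Now turn clockwise in steps.

```bash
python3 - <<'E'
from h import *
P=[.521,.1307,.1022]; lk=.432; off=np.pi/2-lk
psi=.616
while psi>-.25:
    psi-=0.08 if psi>.0 else .04
    manip.move_l(P,down(psi),max_speed=.1)
    f,m,p,a=ft(f"key={psi+off:.3f}")
    if np.hypot(f[0],f[1])>10 or abs(m[2])>.13 or abs(f[2])>15: print("stop");break
E
```

```text
key=1.675 t=5.20 F=[1.02 0.11 1.54] M=[-0.012  0.084 -0.057] p=[520.92 130.68 102.16] psi=0.5378 w=0.1078
key=1.595 t=5.45 F=[-0.1   0.18  1.74] M=[-0.021 -0.018  0.043] p=[520.97 130.68 102.18] psi=0.4593 w=0.1097
key=1.515 t=5.70 F=[-1.   -0.48  1.43] M=[ 0.035 -0.024  0.036] p=[521.   130.72 102.17] psi=0.3799 w=0.1117
key=1.435 t=5.95 F=[-0.3   0.31  1.7 ] M=[ 0.074  0.21  -0.015] p=[520.85 130.73 102.16] psi=0.3001 w=0.1122
key=1.355 t=6.20 F=[-3.66  1.09  3.13] M=[ 0.238  0.367 -0.036] p=[520.78 130.8  102.18] psi=0.2201 w=0.1108
key=1.275 t=6.45 F=[-3.14  2.92  2.88] M=[ 0.379  0.491 -0.018] p=[520.84 130.79 102.17] psi=0.1401 w=0.1092
key=1.195 t=6.70 F=[-2.42  1.32  2.07] M=[ 0.403  0.492 -0.026] p=[520.95 130.73 102.17] psi=0.0601 w=0.1100
key=1.115 t=6.95 F=[-1.44  2.59  1.49] M=[ 0.384  0.295 -0.034] p=[521.04 130.72 102.2 ] psi=-0.0198 w=0.1094
key=1.075 t=7.20 F=[-1.08  2.26  0.32] M=[0.318 0.25  0.085] p=[521.05 130.69 102.19] psi=-0.0607 w=0.1101
key=1.035 t=7.45 F=[-1.56  1.17  1.98] M=[ 0.398  0.233 -0.018] p=[521.05 130.7  102.19] psi=-0.1014 w=0.1123
key=0.995 t=7.70 F=[-0.02  2.1   1.35] M=[0.35  0.12  0.025] p=[521.05 130.69 102.18] psi=-0.1417 w=0.1129
key=0.955 t=7.95 F=[-0.04  3.24  1.01] M=[0.361 0.17  0.084] p=[521.03 130.69 102.18] psi=-0.1819 w=0.1106
key=0.915 t=8.20 F=[-0.4   1.55  0.59] M=[0.417 0.117 0.066] p=[521.01 130.71 102.2 ] psi=-0.2220 w=0.1133
key=0.875 t=8.45 F=[-0.27  2.17  0.19] M=[0.445 0.106 0.028] p=[521.01 130.72 102.19] psi=-0.2619 w=0.1119
```

```bash
cat >> h.py <<'E'
def fa(tag="",n=8):
    F=[];M=[]
    for i in range(n):
        F.append(manip.current_force());M.append(manip.current_ft_torque());manip.dwell(.012)
    F=np.mean(F,0);M=np.mean(M,0)
    print(f"{tag} t={manip.current_time():.2f} F={np.round(F,2)} M={np.round(M,3)} w={manip.current_grip_width():.3f} p={np.round(manip.current_ee_pos()*1000,2)}",flush=True);return F,M
E
python3 - <<'E'
from h import *
fa("now")
p,d,c=snap("w3");cv2.imwrite("pics/w3c.png",cv2.resize(p[90:390],None,fx=1.5,fy=1.5,interpolation=cv2.INTER_CUBIC)[...,::-1])
p,d,c=snap("s3","side");cv2.imwrite("pics/s3c.png",cv2.resize(p[110:230,110:270],None,fx=4,fy=4,interpolation=cv2.INTER_CUBIC)[...,::-1])
p,d,c=snap("q3","scene");cv2.imwrite("pics/q3c.png",cv2.resize(p[130:230,240:350],None,fx=6,fy=6,interpolation=cv2.INTER_CUBIC)[...,::-1])
E
```

```text
now t=8.52 F=[-0.5   2.41  0.28] M=[0.465 0.127 0.055] w=0.108 p=[521.   130.7  102.17]
```

View pics/w3c.png

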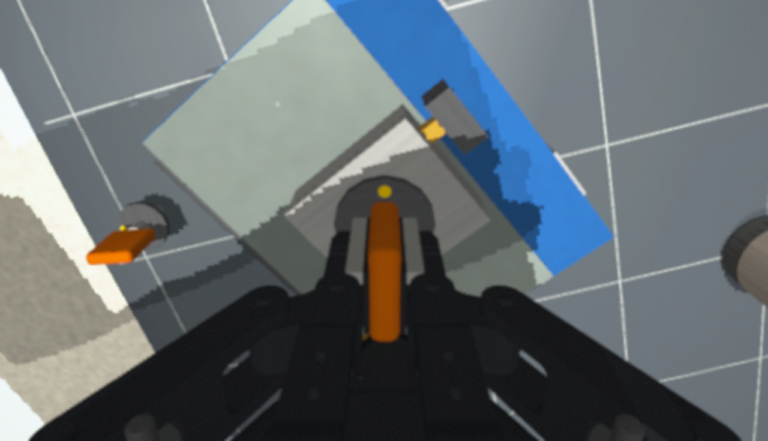

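View pics/q3c.png

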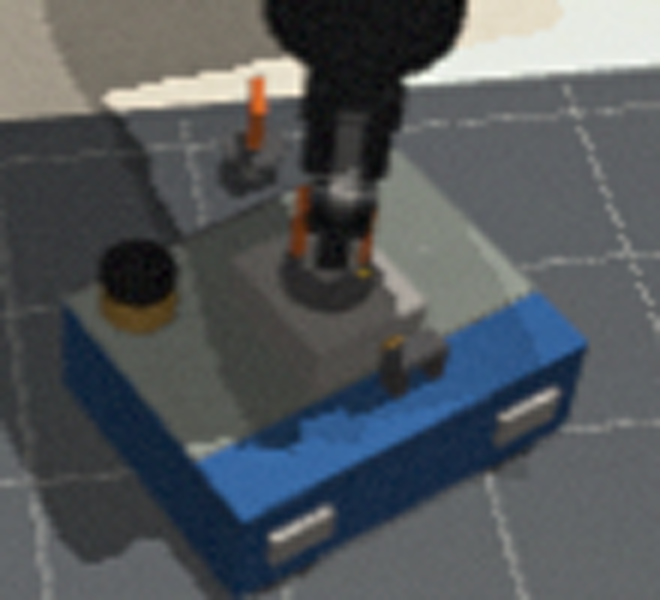

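```bash
python3 - <<'E'
from h import *
P=[.521,.1307,.1022]; lk=.432; off=np.pi/2-lk
key=.875
while key>.74:
    key-=.03
    manip.move_l(P,down(key-off),max_speed=.1)
    F,M=fa(f"key={key:.3f}")
    if M[2]>.13 or np.hypot(*F[:2])>10: print("stop");break
p,d,c=snap("w4");cv2.imwrite("pics/w4c.png",cv2.resize(p[130:280,180:380],None,fx=4,fy=4,interpolation=cv2.INTER_CUBIC)[...,::-1])
# bolt: brass pixels
for f in("w1","w2","w3","w4"):
    p,d,c=load(f+".npz");P_=cloud(c,d);h=cv2.cvtColor(p,cv2.COLOR_RGB2HSV)
    b=(h[...,0]>15)&(h[...,0]<32)&(h[...,1]>110)&(h[...,2]>70)
    e=np.array([np.cos(.432),np.sin(.432)]);n=np.array([-e[1],e[0]])
    q=P_[...,:2]-[.521,.1307];X=q@e;Y=q@n
    b&=(abs(Y-.012)<.012)&(X>.028)&(X<.05)
    if b.sum(): print(f,b.sum(),X[b].min(),X[b].max(),Y[b].mean(),np.median(P_[b][:,2]))
    g=(Y>.006)&(Y<.018)&(X>.036)&(X<.07)&(P_[...,2]>.068)
    if g.sum(): print("  block",X[g].min(),X[g].max(),np.median(P_[g][:,2]))
E
```

```text
key=0.845 t=8.98 F=[ 0.14  2.6  -0.41] M=[0.464 0.027 0.054] w=0.117 p=[521.02 130.69 102.18]
key=0.815 t=9.30 F=[-0.33  3.05 -0.01] M=[0.512 0.12  0.07 ] w=0.112 p=[520.94 130.71 102.17]
key=0.785 t=9.62 F=[-1.41  3.12  0.67] M=[0.563 0.316 0.074] w=0.107 p=[520.9  130.72 102.2 ]
key=0.755 t=9.93 F=[-2.72  3.82  1.95] M=[0.696 0.587 0.069] w=0.108 p=[520.83 130.76 102.21]
key=0.725 t=10.25 F=[ 1.01  0.37 -0.9 ] M=[ 0.047 -0.193 -0.089] w=0.109 p=[521.33 130.47 102.21]
  block 0.0399862704774653 0.05234409648036796 0.08028535537312342
  block 0.03600545667049413 0.06960809746001342 0.2627820799912369
w3 171 0.03164222380405523 0.040407893875184064 0.01220526786327374 0.07120608202900994
  block 0.03601798076324801 0.05187563779490791 0.08005473887327735
w4 161 0.031169967293120337 0.03893613661063775 0.012042694212892615 0.0711996859364209
  block 0.03607820583093239 0.05191943223244413 0.08018695518337125
```

View pics/w4c.png

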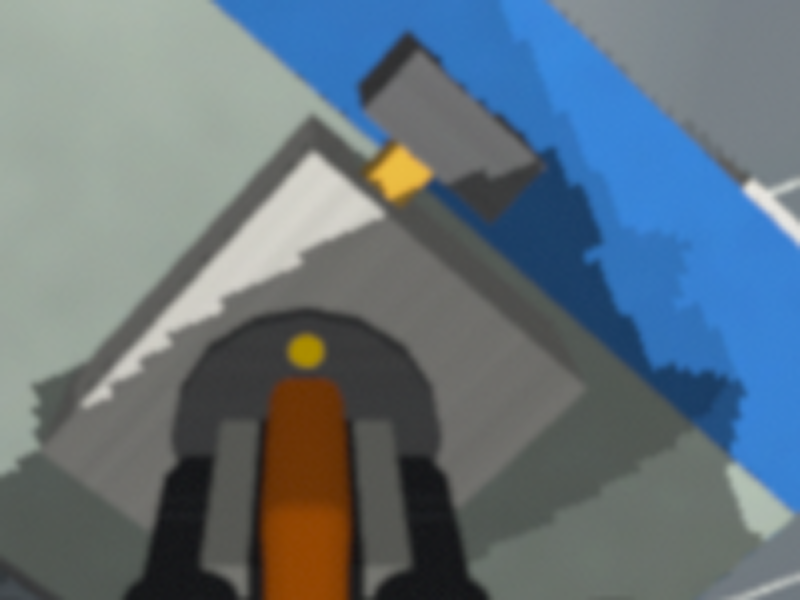

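The bolt is out: yellow at crop (400,172), spanning from the case to the block. The load dropped at the last step, though, so I'll measure the bolt more exactly in both pictures.

```bash
python3 - <<'E'
from h import *
np.set_printoptions(precision=2,suppress=True)
e=np.array([np.cos(.432),np.sin(.432)]);n=np.array([-e[1],e[0]]);A=np.array([.521,.1307])
for f in("w3","w4"):
    p,d,c=load(f+".npz");h=cv2.cvtColor(p,cv2.COLOR_RGB2HSV).astype(int)
    # rectify the plane z=.0712 in lock coords, 0.1mm/px
    X,Y=np.meshgrid(np.arange(24,50,.1)/1000,np.arange(30,-6,-.1)/1000)
    W=np.dstack([A[0]+X*e[0]+Y*n[0],A[1]+X*e[1]+Y*n[1],np.full(X.shape,.0712)]).reshape(-1,3)
    uv=proj(c,W).reshape(*X.shape,2).astype(np.float32)
    r=cv2.remap(p,uv[...,0],uv[...,1],cv2.INTER_CUBIC);cv2.imwrite(f"pics/r{f}.png",cv2.resize(r,None,fx=2,fy=2)[...,::-1])
    sat=r[...,0].astype(int)-r[...,2]
    row=sat[160:200].mean(0); on=np.where(row>row.max()/2)[0]; print(f,24+on.min()*.1,24+on.max()*.1,row.max())
    col=sat[:,100:140].mean(1);on=np.where(col>col.max()/2)[0];print(" y",30-on.max()*.1,30-on.min()*.1)
E
python3 -c "
import cv2,numpy as np
a=cv2.imread('pics/rw3.png');b=cv2.imread('pics/rw4.png');h=min(a.shape[0],600);c=cv2.resize(np.hstack([a,b]),(800,int(800*a.shape[0]/(2*a.shape[1]))));cv2.imwrite('pics/rr.png',c)"
```

```text
w3 31.8 39.4 168.425
 y 8.099999999999998 15.899999999999999
w4 31.7 39.0 168.275
 y 8.099999999999998 15.7
```

View pics/rr.png

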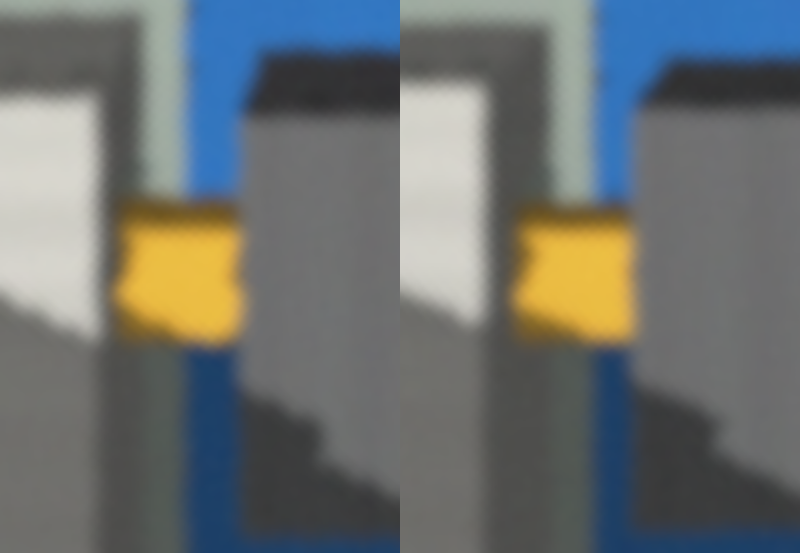

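In both pictures the bolt runs right up to the edge of the block, at least 7.5 mm out. Turning back counter-clockwise, watching the forces and re-checking the bolt on the way.

```bash
python3 - <<'E'
from h import *
P=[.521,.1307,.1022]; lk=.432; off=np.pi/2-lk
key=.725
for k in [.76,.80,.84,.88,.94,1.0,1.1]:
    manip.move_l(P,down(k-off),max_speed=.1)
    F,M=fa(f"key={k:.3f}",4)
    if M[2]<-.13 or np.hypot(*F[:2])>8: print("stop");break
p,d,c=snap("w5");cv2.imwrite("pics/w5c.png",cv2.resize(p[130:280,180:380],None,fx=4,fy=4,interpolation=cv2.INTER_CUBIC)[...,::-1])
E
```

```text
key=0.760 t=10.58 F=[ 1.8  -0.24 -0.82] M=[-0.163 -0.344 -0.031] w=0.114 p=[521.22 130.55 102.26]
key=0.800 t=10.87 F=[ 1.76 -1.21 -0.61] M=[-0.194 -0.34  -0.028] w=0.108 p=[521.12 130.63 102.25]
key=0.840 t=11.15 F=[0.54 1.62 0.33] M=[ 0.347 -0.057  0.02 ] w=0.113 p=[520.88 130.85 102.21]
key=0.880 t=11.43 F=[-0.67  2.87  0.47] M=[0.565 0.058 0.008] w=0.110 p=[520.89 130.87 102.21]
key=0.940 t=11.72 F=[-0.46  2.91  0.07] M=[ 0.588  0.037 -0.   ] w=0.110 p=[520.99 130.78 102.2 ]
key=1.000 t=12.00 F=[0.04 2.74 0.1 ] M=[ 0.587  0.022 -0.006] w=0.111 p=[521.05 130.72 102.23]
key=1.100 t=12.28 F=[0.07 2.53 0.28] M=[ 0.551 -0.004  0.006] w=0.114 p=[521.07 130.68 102.21]
```

View pics/w5c.png

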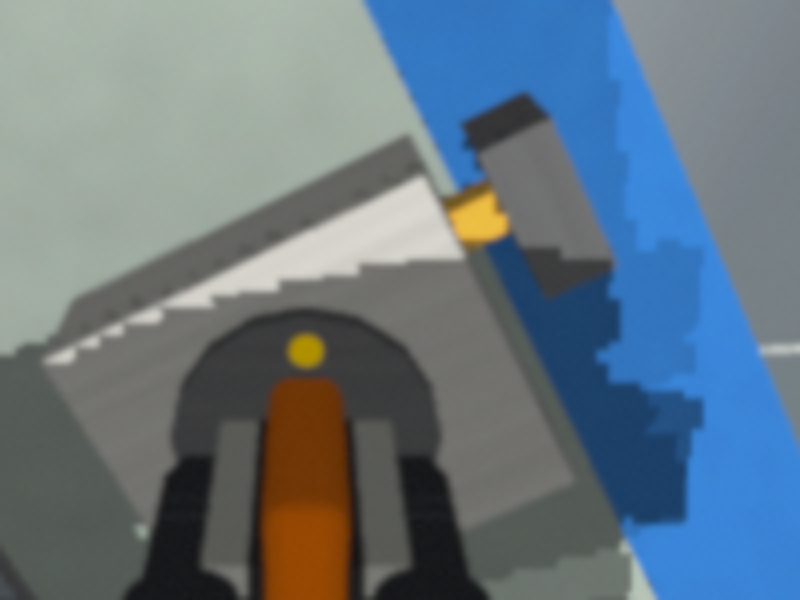

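The bolt stays out, now at crop (475,215). On to the counter-clockwise stop.

```bash
python3 - <<'E'
from h import *
P=[.521,.1307,.1022]; lk=.432; off=np.pi/2-lk
for k in np.arange(1.25,1.96,.14):
    manip.move_l(P,down(k-off),max_speed=.1)
    F,M=fa(f"key={k:.3f}",3)
    if abs(M[2])>.12 or np.hypot(*F[:2])>8: print("stop");break
else:
    last=None
    while k<3.15:
        k+=.03
        manip.move_l(P,down(k-off),max_speed=.15)
        F,M=fa(f"key={k:.3f}",4)
        if M[2]<-.08 or np.hypot(*F[:2])>8: print("stop");break
E
```

```text
key=1.250 t=12.66 F=[ 0.1   2.61 -0.5 ] M=[ 0.461 -0.019 -0.005] w=0.110 p=[521.03 130.62 102.19]
key=1.390 t=12.97 F=[0.24 1.87 0.03] M=[ 0.338 -0.005 -0.009] w=0.111 p=[521.06 130.63 102.2 ]
key=1.530 t=13.29 F=[ 0.16  1.54 -0.5 ] M=[ 0.187 -0.02   0.012] w=0.109 p=[521.   130.57 102.16]
key=1.670 t=13.61 F=[ 0.38 -0.41 -0.03] M=[ 0.018 -0.032 -0.056] w=0.107 p=[521.05 130.56 102.19]
key=1.810 t=13.93 F=[ 0.01 -0.27 -0.25] M=[-0.052 -0.003  0.018] w=0.112 p=[520.99 130.62 102.19]
key=1.950 t=14.24 F=[ 0.08 -0.01 -0.36] M=[ 0.018 -0.024  0.023] w=0.109 p=[521.01 130.7  102.19]
key=1.980 t=14.53 F=[-0.25 -0.06 -0.88] M=[ 0.007  0.022 -0.015] w=0.108 p=[520.97 130.7  102.15]
key=2.010 t=14.81 F=[-0.11 -0.15 -0.56] M=[-0.011  0.011  0.026] w=0.109 p=[521.   130.69 102.22]
key=2.040 t=15.09 F=[ 0.16 -0.03 -0.64] M=[-0.018 -0.024  0.007] w=0.110 p=[520.99 130.7  102.19]
key=2.070 t=15.38 F=[-0.18 -0.17 -0.56] M=[-0.012 -0.016  0.001] w=0.114 p=[520.99 130.69 102.2 ]
key=2.100 t=15.66 F=[-0.13  0.02 -0.13] M=[-0.006  0.02   0.019] w=0.110 p=[521.   130.7  102.21]
key=2.130 t=15.94 F=[ 0.39 -0.27 -0.83] M=[-0.016 -0.019 -0.002] w=0.113 p=[521.   130.71 102.21]
key=2.160 t=16.23 F=[ 0.46  0.87 -1.01] M=[ 0.172 -0.022 -0.007] w=0.111 p=[521.02 130.75 102.19]
key=2.190 t=16.51 F=[ 0.76  3.58 -0.97] M=[ 0.68  -0.218 -0.037] w=0.111 p=[521.12 130.92 102.23]
key=2.220 t=16.79 F=[ 1.35  5.78 -1.23] M=[ 1.106 -0.252 -0.041] w=0.111 p=[521.22 131.12 102.29]
key=2.250 t=17.07 F=[ 1.42  7.09 -1.97] M=[ 1.419 -0.305 -0.089] w=0.111 p=[521.28 131.36 102.29]
stop
```

A stop was met at about 2.16–2.2, so the release angle is near 2.14. Back off and try a gentle lift.

```bash
python3 - <<'E'
from h import *
P=np.array([.521,.1307,.1022]); lk=.432; off=np.pi/2-lk
ok=False
for k in (2.15,2.12,2.18,2.09):
    manip.move_l(P,down(k-off),max_speed=.15)
    F0,M0=fa(f"key={k:.3f}",4)
    for dz in (1,2,3,4,5,6):
        manip.move_l(P+[0,0,dz/1000],max_speed=.03)
        F,M=fa(f"  dz={dz}",4)
        if F[2]-F0[2]<-6 or np.hypot(*F[:2])>10: print("catch");break
    else: ok=True;break
    manip.move_l(P,max_speed=.05)
print(ok)
E
```

```text
key=2.150 t=17.36 F=[ 0.32  1.89 -0.85] M=[ 0.386 -0.057 -0.051] w=0.116 p=[520.95 130.67 102.19]
  dz=1 t=17.64 F=[0.   0.98 0.51] M=[ 0.24  -0.026  0.001] w=0.111 p=[521.03 130.64 103.3 ]
  dz=2 t=17.93 F=[ 0.3   0.48 -0.4 ] M=[ 0.128 -0.043  0.002] w=0.113 p=[521.06 130.64 104.28]
  dz=3 t=18.21 F=[ 0.39  0.49 -0.1 ] M=[ 0.106 -0.046 -0.015] w=0.110 p=[521.02 130.68 105.25]
  dz=4 t=18.49 F=[ 0.2   0.45 -0.28] M=[ 0.122 -0.062 -0.01 ] w=0.108 p=[521.   130.7  106.25]
  dz=5 t=18.77 F=[0.47 0.7  0.07] M=[ 0.116 -0.05   0.006] w=0.106 p=[521.01 130.68 107.25]
  dz=6 t=19.06 F=[-0.21  0.25 -0.32] M=[ 0.076 -0.027 -0.   ] w=0.110 p=[521.01 130.69 108.23]
True
```

No catch. Keep drawing it out with force checks, then look.

```bash
python3 - <<'E'
from h import *
P=np.array([.521,.1307,.1022])
for dz in (9,12,15,18,21,24,27):
    manip.move_l(P+[0,0,dz/1000],max_speed=.04)
    F,M=fa(f"  dz={dz}",3)
    if abs(F[2])>6 or np.hypot(*F[:2])>10: print("catch");break
else:
    manip.move_l(P+[0,0,.1],max_speed=.1)
    manip.set_gripper(0.0,60)
    fa("up"); p,d,c=snap("w6"); snap("s6","side")
    p,d,c=load("s6.npz");cv2.imwrite("pics/s6c.png",cv2.resize(p[0:384,60:400],None,fx=1.5,fy=1.5)[...,::-1])
E
```

```text
dz=9 t=19.33 F=[-0.37  0.37 -0.44] M=[ 0.032 -0.06  -0.014] w=0.109 p=[521.01 130.66 111.35]
  dz=12 t=19.61 F=[ 0.16  0.4  -0.6 ] M=[0.012 0.017 0.005] w=0.112 p=[521.01 130.67 114.33]
  dz=15 t=19.88 F=[ 0.25 -0.05 -0.47] M=[0.019 0.009 0.018] w=0.107 p=[521.08 130.7  117.36]
  dz=18 t=20.16 F=[-0.5  -0.01 -0.67] M=[-0.016 -0.006 -0.018] w=0.108 p=[521.11 130.73 120.37]
  dz=21 t=20.43 F=[ 0.01 -0.48 -0.79] M=[-0.053  0.025  0.019] w=0.112 p=[521.08 130.71 123.36]
  dz=24 t=20.71 F=[-0.37  0.02 -0.71] M=[-0.013 -0.045  0.018] w=0.112 p=[521.07 130.7  126.33]
  dz=27 t=20.98 F=[ 0.09  0.09 -0.08] M=[-0.023 -0.016  0.008] w=0.107 p=[521.08 130.7  129.33]
up t=22.15 F=[-0.08  0.14 -0.72] M=[ 0.016  0.012 -0.011] w=0.105 p=[520.86 130.68 201.79]
```

View pics/w6.png

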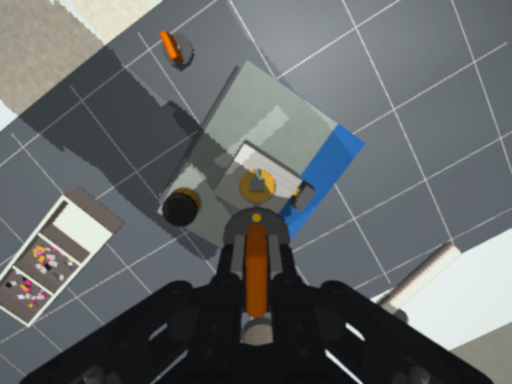

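View pics/s6c.png

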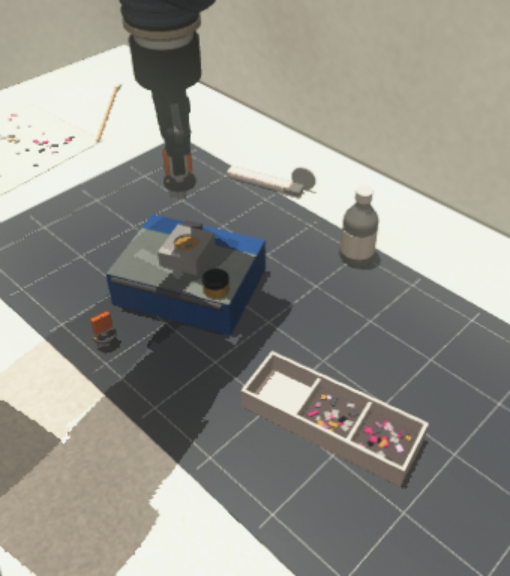

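The key is out and held straight, and the bolt is still out at wrist (297,195). Now the white organiser: its empty end compartment is the one nearer the box, at wrist (85,222).

```bash
cat > org.py <<'E'
from h import *
np.set_printoptions(precision=4,suppress=True)
def org(f):
    p,d,c=load(f);P=cloud(c,d);Z=P[...,2]
    m=(Z>.026)&(Z<.040)&(np.hypot(P[...,0]-.483,P[...,1]+.17)<.125)
    r=cv2.minAreaRect((P[m][:,:2]*1000).astype(np.float32));print(f,m.sum(),r)
    fl=(Z>.0)&(Z<.012)&(np.hypot(P[...,0]-.468,P[...,1]+.1025)<.03)
    print(" floor z",np.median(Z[fl]),fl.sum())
    return r
E
python3 - <<'E'
from org import *
r=org("w1.npz");org("w2.npz");org("w6.npz")
C=np.array([.4831,-.1698]);a=np.deg2rad(102.75);E=C+.069*np.array([np.cos(a),np.sin(a)]);print("empty",E)
for f in("w1","w6"):
    p,d,c=load(f+".npz");print(f,proj(c,[[*E,.004]]))
def pose(wy,th,s,z):
    w=np.array([np.cos(wy),np.sin(wy),0]);up=np.sin(th)*w+np.cos(th)*np.array([0,0,1.])
    x=-up; kx=-(w*np.cos(th)-np.array([0,0,np.sin(th)])); y=np.cross(up,kx) # key y
    R=[np.c_[x,sg*y,np.cross(x,sg*y)] for sg in(-1,1)]
    tip=np.array([*(E+s*w[:2]),z]);return tip+.0382*up,R
for wy in (.2225,-1.348):
    for z in (.0087,.08):
        pos,R=pose(wy,np.deg2rad(32),-.015,z)
        for q in R: print(wy,z,pos,manip.inverse_kinematics(pos,q))
print(manip.current_tcp_rot(),manip.current_qpos())
E
```

```text
w1.npz 1055 ((483.0990905761719, -169.8211669921875), (72.23107147216797, 210.42135620117188), 12.750996589660645)
 floor z 0.004261471769206382 577
w2.npz 797 ((478.17340087890625, -171.42649841308594), (56.754112243652344, 217.9475555419922), 20.155925750732422)
 floor z 0.004286893400287428 339
w6.npz 2129 ((482.8613586425781, -170.25189208984375), (73.3225326538086, 213.96934509277344), 12.96937370300293)
 floor z 0.004145273916630915 968
empty [ 0.4679 -0.1025]
w1 [[255.1541 248.7546]]
w6 [[ 85.3852 223.1365]]
0.2225 0.0087 [ 0.473  -0.1013  0.0411] [-0.1907  0.7669  1.6091 -0.2232  1.2921 -1.8644]
0.2225 0.0087 [ 0.473  -0.1013  0.0411] [-0.1907  0.7669  1.6091 -0.2232  1.2921  1.2772]
0.2225 0.08 [ 0.473  -0.1013  0.1124] [-0.1907  0.6575  1.5948 -0.2172  1.4129 -1.8921]
0.2225 0.08 [ 0.473  -0.1013  0.1124] [-0.1907  0.6575  1.5948 -0.2172  1.4129  1.2495]
-1.348 0.0087 [ 0.469  -0.1076  0.0411] [-0.5384  0.696   1.7694  0.4396  1.1234 -1.0442]
-1.348 0.0087 [ 0.469  -0.1076  0.0411] [-0.5384  0.696   1.7694  0.4396  1.1234  2.0974]
-1.348 0.08 [ 0.469  -0.1076  0.1124] [-0.5384  0.5747  1.7546  0.4166  1.2472 -0.9833]
-1.348 0.08 [ 0.469  -0.1076  0.1124] [-0.5384  0.5747  1.7546  0.4166  1.2472  2.1583]
[[-0.0003  0.5308  0.8475]
 [-0.0001  0.8475 -0.5308]
 [-1.     -0.0002 -0.0002]] [ 0.1591  0.3606  1.7161 -0.      1.0652 -0.8521]
```

```bash
cat >> org.py <<'E'
E_=np.array([.4679,-.1025])
def pose(wy,th,s,z):
    w=np.array([np.cos(wy),np.sin(wy),0]);up=np.sin(th)*w+np.cos(th)*np.array([0,0,1.])
    x=-up; kx=-(w*np.cos(th)-np.array([0,0,np.sin(th)])); y=-np.cross(up,kx)
    return np.array([*(E_+s*w[:2]),z])+.0382*up,np.c_[x,y,np.cross(x,y)]
E
python3 - <<'E'
from org import *
th=np.deg2rad(32)
pos,R=pose(.2225,th,-.015,.13); manip.move_ptp(pos,R); fa("above")
snap("s7","side")
pos,R=pose(.2225,th,-.015,.05); manip.move_l(pos,R,max_speed=.12); fa("low")
p,d,c=snap("s8","side");cv2.imwrite("pics/s8c.png",cv2.resize(p[150:350,180:380],None,fx=3,fy=3)[...,::-1])
p,d,c=snap("q8","scene");cv2.imwrite("pics/q8c.png",cv2.resize(p[120:240,120:280],None,fx=4,fy=4)[...,::-1])
E
```

```text
above t=23.31 F=[-0.06  0.25 -0.61] M=[ 0.08  -0.282 -0.016] w=0.108 p=[ 473.29 -100.52  162.71]
low t=24.24 F=[ 0.03  0.04 -0.6 ] M=[ 0.056 -0.282  0.013] w=0.108 p=[ 473.5  -101.42   83.14]
```

View pics/s8c.png

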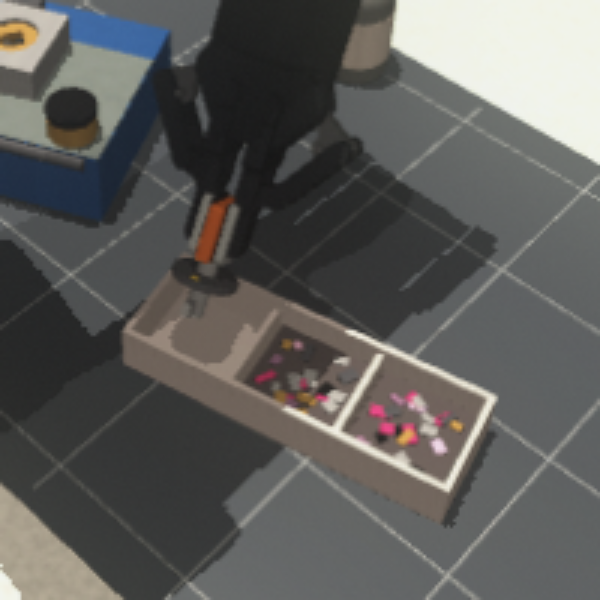

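View pics/q8c.png

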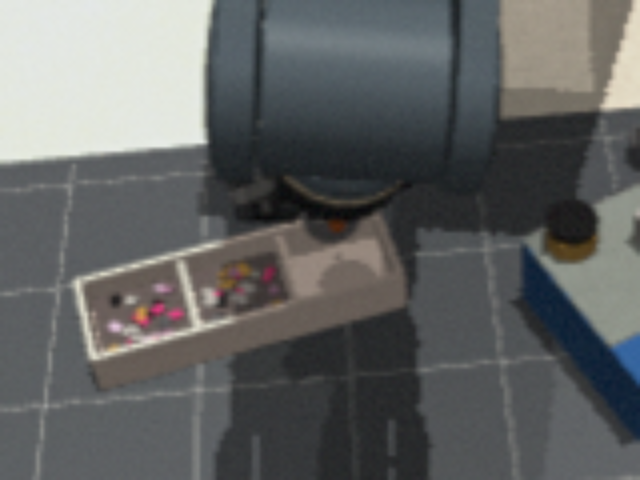

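The key hangs over the empty compartment, leaning as planned. Lower it, watching for contact.

```bash
python3 - <<'E'
from org import *
th=np.deg2rad(32)
for z in (.03,.02,.014,.0105,.0088,.0078):
    pos,R=pose(.2225,th,-.015,z); manip.move_l(pos,R,max_speed=.06); F,M=fa(f"z={z}",3)
    if np.linalg.norm(F+[0,0,.6])>2.5: print("contact");break
p,d,c=snap("s9","side");cv2.imwrite("pics/s9c.png",cv2.resize(p[150:350,180:380],None,fx=3,fy=3)[...,::-1])
E
```

```text
z=0.03 t=24.85 F=[-0.22 -0.11 -0.85] M=[ 0.049 -0.283  0.014] w=0.108 p=[ 472.92 -101.36   62.22]
z=0.02 t=25.19 F=[-0.    0.07 -0.31] M=[ 0.039 -0.28  -0.002] w=0.107 p=[ 472.86 -101.34   52.17]
z=0.014 t=25.47 F=[ 0.21  0.14 -0.11] M=[ 0.047 -0.298  0.017] w=0.112 p=[ 472.87 -101.34   46.21]
z=0.0105 t=25.74 F=[-0.42 -0.58 -0.17] M=[ 0.048 -0.28  -0.024] w=0.104 p=[ 472.97 -101.33   42.81]
z=0.0088 t=26.02 F=[-0.11  0.26 -0.35] M=[ 0.073 -0.254 -0.025] w=0.105 p=[ 472.99 -101.33   41.16]
z=0.0078 t=26.29 F=[ 0.28 -0.39 -0.64] M=[ 0.049 -0.292  0.007] w=0.108 p=[ 473.02 -101.34   40.17]
```

View pics/s9c.png

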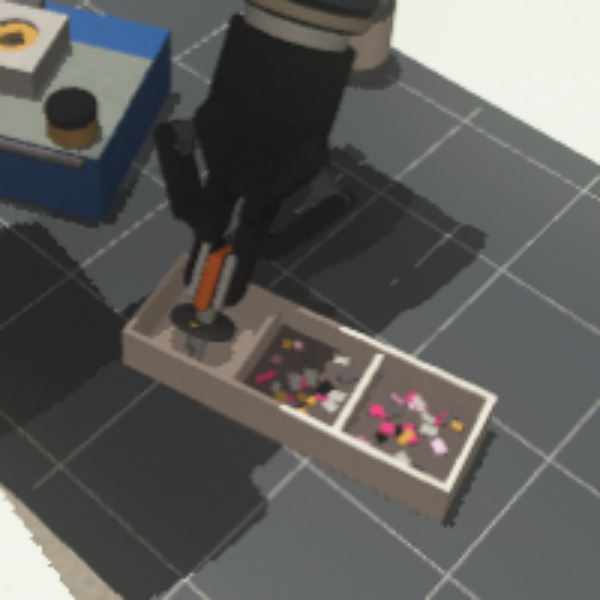

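Inside and within about a millimetre of the floor. Release with a small opening, then retract along the tool axis.

```bash
python3 - <<'E'
from org import *
manip.set_gripper(0.33,40); fa("open",4); manip.dwell(.4)
T=manip.current_tcp_rot();p0=manip.current_ee_pos()
manip.move_l(p0-.10*T[:,0],max_speed=.1); fa("back",4)
pos=manip.current_ee_pos(); manip.move_l(pos+np.array([.0,0,.1]),max_speed=.15)
p,d,c=snap("s10","side");cv2.imwrite("pics/s10c.png",cv2.resize(p[110:350,100:400],None,fx=2.5,fy=2.5)[...,::-1])
print(manip.current_time())
E
```

```text
open t=26.70 F=[-0.14  0.5  -0.38] M=[ 0.051 -0.234  0.023] w=0.324 p=[ 473.03 -101.35   40.22]
back t=28.28 F=[-0.22  0.15  0.11] M=[ 0.069 -0.246 -0.013] w=0.332 p=[524.19 -89.66 124.5 ]
29.15
```

View pics/s10c.png

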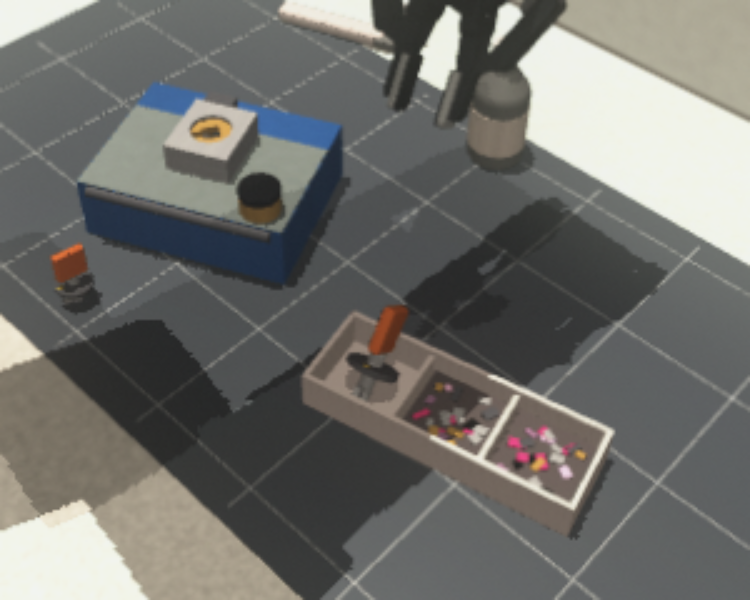

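The key is leaning inside the empty compartment. One last check from above of the key, bolt and bystanders.

```bash
python3 - <<'E'
from org import *
manip.move_ptp([.47,.06,.33],down(0)); 
p,d,c=snap("w11");cv2.imwrite("pics/w11c.png",cv2.resize(p,None,fx=1.5,fy=1.5)[...,::-1])
P=cloud(c,d);h=cv2.cvtColor(p,cv2.COLOR_RGB2HSV)
o=(h[...,0]<15)&(h[...,1]>180)&(h[...,2]>100)&(P[...,1]<0)&(P[...,1]>-.25)
a=np.deg2rad(12.75);u=np.array([np.cos(a),np.sin(a)]);v=np.array([-u[1],u[0]])
q=P[o][:,:2]-E_;print("bow rel. compartment u",(q@u).min(),(q@u).max(),"v",(q@v).min(),(q@v).max(),"z",P[o][:,2].min(),P[o][:,2].max())
for n in("jar_mid","glue_mid","cutter_mid"):print(n,manip.look_for("wrist",n)[:1])
r,_,_=snap("s11","side"); s10=np.load("s10.npz")["p"]; print("motion in side crop",np.abs(r[225:320,215:350].astype(int)-s10[225:320,215:350]).mean())
print(manip.current_time())
E
```

```text
bow rel. compartment u 0.0005236274797345651 0.042147716479071944 v -0.00505507684472447 0.00253540766405998 z 0.04887352047878718 0.07265081965595149
jar_mid [{'at': [0.4792, -0.0982, 0.0385], 'confidence': 0.71}]
glue_mid [{'at': [0.7346, 0.009, 0.0806], 'confidence': 0.63}]
cutter_mid [{'at': [0.7877, 0.1966, 0.0154], 'confidence': 0.8}]
motion in side crop 21.5591942820013
31.1
```

View pics/w11c.png

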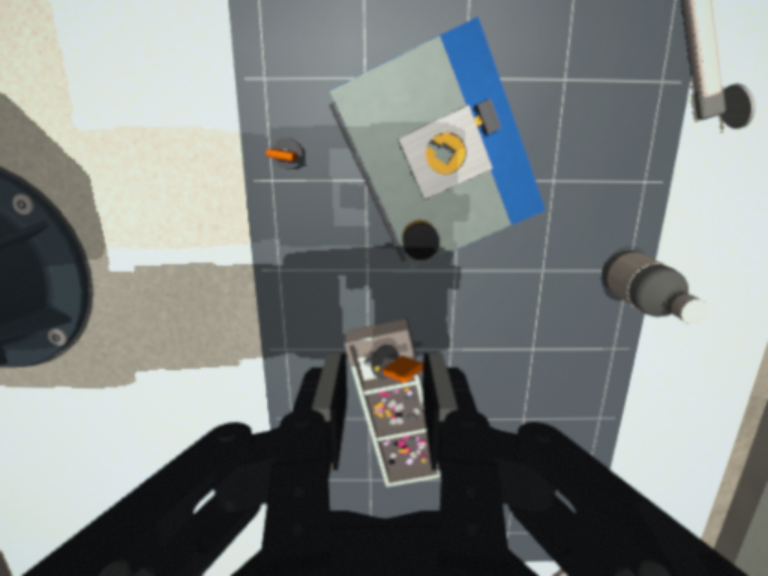

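```bash
python3 - <<'E'
from org import *
for f in("w1","w11"):
    p,d,c=load(f+".npz");P=cloud(c,d);Z=P[...,2]
    j=(Z>.078)&(Z<.09)&(np.hypot(P[...,0]-.505,P[...,1]-.052)<.03);print(f,"jar",cv2.minAreaRect((P[j][:,:2]*1000).astype(np.float32))[0])
a=load("s11.npz")[0].astype(int);b=snap("s12","side")[0];print(np.abs(a-b)[225:320,215:350].mean(),manip.current_time())
cv2.imwrite("pics/s12c.png",cv2.resize(b[110:350,100:400],None,fx=2.5,fy=2.5)[...,::-1])
E
```

```text
w1 jar (503.26361083984375, 51.406368255615234)
w11 jar (503.01336669921875, 51.44270706176758)
0.5991682910981156 31.15
```

View pics/s12c.png

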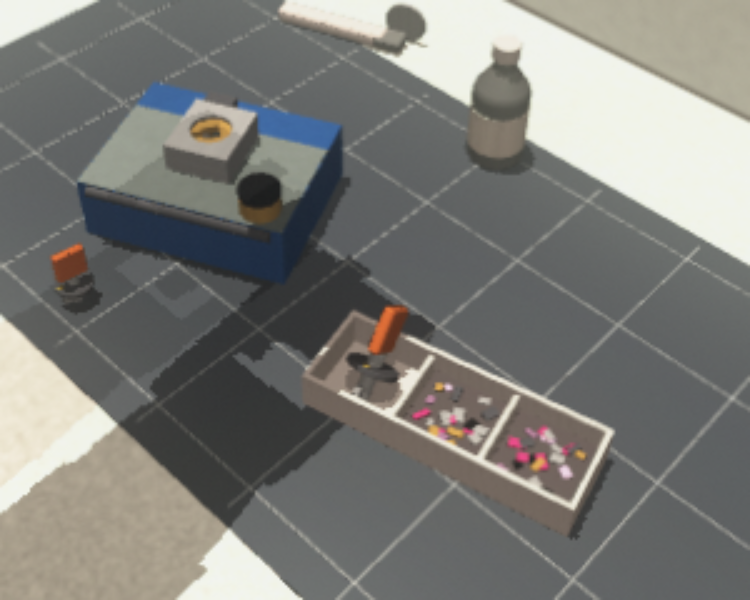

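The key sits exactly where it was two seconds earlier, at crop (385,345), and only the shadows have changed. The jar hasn't moved.

```bash
python3 -c "
from bench import manip
manip.sign_off()"
```

```text
the job is handed in; nothing more can be done
```

The key is in the empty compartment of the white organiser and the bolt is out; I handed the job in at about 31 s of the 72 s allowed.

- **Turning:** I turned the key clockwise to about 0.73 rad. At that last step the load dropped suddenly, probably because the lug slipped past the bolt. On the way back to the stop, at about 2.16–2.2 rad, the bolt stayed out.
- **Drawing out:** I backed the key off to 2.15 rad and it came up without catching, with under 1 N of vertical force. The highest forces I read were about 7 N sideways and 0.09 N m of turning moment.
- **Bolt:** The pictures show it at least 7.5 mm out. The strike block hides its far end, so the full 8 mm isn't confirmed.
- **Key in the organiser:** It leans at rest with its foot and collar inside the compartment. The bow stands above the rim, and its top corner hangs a few millimetres past the long wall.
- **Bystanders:** The jar is within 0.3 mm of where it started. The glue bottle and rotary cutter look unmoved; the detector put each within 3 cm or less of its first readings, which were themselves scattered, and I never went near them. The detector's last "jar" report was wrong because it pointed at the key, so I measured the jar from depth instead.

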